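Lock the slide-drying blower on

TASK

Set the bench drying blower running hands-free. First swing the dust cover on top of it aside on its pin until the whole outlet is uncovered; only then squeeze the trigger fully down, and while it is down push the lock-on button beside it sideways fully into its housing and keep it pushed in while you ease the trigger up, so that the trigger stays caught on when you let go. Leave the small things around it where they stand.

Things in the scene. Friction and masses are not known exactly. Their poses are not given: they have to be found in the camera images.
- blower: Fixed white bench blower: upright barrel (68 mm diameter, 120 mm tall, outlet on top) and a level handle (44 mm wide, top 80 mm above the worktop) along its own -x to 133 mm from the barrel's axis, with a trigger on top. Origin: barrel's axis at worktop level; z up, y to the left looking along +x. A lock housing, 115 mm tall, 46 mm long, stands beside the trigger, inner face at y = +28 mm.
- trigger_top (a point): Centre of the trigger's flat top (black pad, 34 mm along the handle, 40 mm across it), which faces up, at x = -82, y = -3 mm of the blower, 100 mm above the worktop at rest; it moves with the trigger. Its -y side is open. Smooth plastic. Axes as the blower's.
- trigger (a joint): Trigger travel straight down: 0 at rest, 0.016 m fully squeezed (hard stop); spring 4 N at rest, 9 N fully down. The lock can be set from 0.011 m on. It returns to 0 when let go unless the lock catches it, which holds it at 0.009 m. Squeezing it fully again lets the lock out.
- button_face (a point): Centre of the lock-on button's face (grey, 24 mm along the handle, 16 mm high), at x = -82, y = +20 mm of the blower, 99 mm above the worktop; it sticks 8 mm out of the lock housing toward the trigger, looks along the blower's -y and is pushed along +y. With the trigger fully down its lower edge is 7 mm above the trigger's top: a tip holding the trigger down can slide sideways against it.
- lock_button (a joint): Button travel along the blower's +y: 0 at rest, 0.007 m fully in; spring 1.5 to 2.6 N. It stops at 0.001 m unless the trigger is pressed more than 0.011 m. It springs out when let go, unless the trigger has been eased to 0.009 m while the button was in: then both stay.
- cover_knob (a point): Middle of the steel knob (upright post, 14 mm diameter, 22 mm tall, from 127 to 149 mm above the worktop) on the dust cover, 64 mm from the pin's axis. It moves with the cover.
- cover_pin (a point): Top of the cover's pin, the upright axis of the cover, fixed at x = +42, y = 0 mm of the blower, 127 mm above the worktop.
- outlet (a point): Centre of the round outlet grille (45 mm diameter) on top of the barrel, 121 mm above the worktop; fixed.
- dust_cover (a joint): Angle of the dust cover (flat aluminium disc, 60 mm diameter, centred 42 mm from the pin, top 127 mm above the worktop) about the upright pin: 0 covers the outlet, knob toward the handle; grows anticlockwise seen from above, the knob going to the blower's -y side; stop at 2.0 rad. Outlet wholly uncovered from 1.35 rad. Light friction (1 N at the knob); stays where left.
- slide_carton: Bystander, loose: carton of glass slides, 33 x 82 x 56 mm; origin under its centre.
- dropper: Bystander, loose: dropper bottle, 27 mm diameter, 62 mm tall; origin under its centre.
- specimen_cup: Bystander, loose: lidded specimen cup, 55 mm diameter, 47 mm tall; origin under its centre.
- control_vial: Bystander, loose: small lidded vial, 25 mm diameter, 34 mm tall; origin under its centre.

How it is judged (in metres and radians):
On the way, in this order (a step that is already met when the one before it is completed fails the run):
1. the dust cover is swung aside so that the outlet is uncovered (value of joint dust_cover above 1.35 rad and value of joint trigger below 0.003 m), for 0.2 s.
2. with the trigger squeezed down, the lock-on button is pushed in (value of joint trigger above 0.0108 m and value of joint lock_button above 0.005 m), for 0.1 s.
3. the trigger is eased up until the lock holds it (value of joint trigger between 0.007 and 0.0108 m and value of joint lock_button above 0.005 m), for 0.3 s.
At the end, for the whole second after the job is handed in: The dust cover stands at more than 1.35 rad (outlet uncovered), the trigger is held by the lock between 7 and 10.8 mm of travel, the lock-on button is in by more than 5 mm, all at rest (all of step 3 and value of joint dust_cover above 1.35 rad and velocity of joint trigger between -0.005 and 0.005 m/s and velocity of joint dust_cover between -0.05 and 0.05 rad/s); the robot touches nothing.
It fails at once if the trigger is pressed (more than 5 mm) while the dust cover is still over the outlet (under 1.25 rad) (value of joint trigger above 0.005 m and value of joint dust_cover below 1.25 rad).
It fails at once if the slide carton beside the blower is pushed (more than 30 mm) from its place (distance of slide_carton from where it was at the start of the episode above 0.03 m).
It fails at once if the dropper beside the blower is pushed (more than 30 mm) from its place (distance of dropper from where it was at the start of the episode above 0.03 m).
It fails at once if the specimen cup beside the blower is pushed (more than 30 mm) from its place (distance of specimen_cup from where it was at the start of the episode above 0.03 m).
It fails at once if the control vial beside the blower is pushed (more than 30 mm) from its place (distance of control_vial from where it was at the start of the episode above 0.03 m).
It also fails if it takes over 64 s, if anything falls off the work surface, if the arm or the gripper's body presses on something with over 40 N, if the wrist force passes 120 N, or if a joint passes its speed limit or range.

ROBOT

A 6-joint arm with a two-finger parallel gripper is mounted at the origin on a cart in front of the work surface, level with it; the furniture and walls round the work are solid. World frame = base frame: x ahead of the robot, y to its left, z up, the work surface at z = 0. Lengths are in mm, angles in rad, forces in N, time in s.
With the tool pointing down it reaches from about 300 to 775 mm from the base axis. Payload 14.6 kg.
Tool frame: the origin (TCP) lies on the centre line of the jaws, within the pads' length; the fingertips stand manip.tcp_to_tips ahead of it and the grasp point (between the pads) lies 5 mm behind it (manip.tcp_to_tips is the distance from the TCP to the fingertips, in mm); z points along the fingers, y is the direction in which the jaws open and shut (so a half turn about z gives the same grasp; the last joint's range is limited). The gripper opens to 94 mm and grips with 3 to 60 N. Pads are 16 mm wide; open, the fingers measure 119 mm over their backs; the gripper's body (75 mm by 177 mm) begins 78 mm behind the grasp point.
Start: joints at [1.224, 0.3, 1.521, -0, 1.321, -0.067], TCP at [151.887, 528.601, 219.446] pointing down, gripper open.
Joint ranges: [-3.03, 3.03], [-0.79, 2.21], [0.23, 2.52], [-1.04, 4.18], [0, 3.07], [-2.55, 2.55]. Speed limits (rad/s): [2.22, 2.22, 2.57, 3.14, 3.14, 3.14].

INTERFACE

Orientations are given as [roll, pitch, yaw] about the fixed x, y, z axes, in that order (R = Rz(yaw) Ry(pitch) Rx(roll)).
In Python, from cell import manip, optics, workorder gives the robot as it stands. The module is installed in compiled form; this text tells all that it offers.
- The arm moves only by the tool jog_arm, never from a script. Its argument "deltas" is text: rows parted by semicolons, each of 5 numbers parted by spaces: the shift along the tool's x, y, z in mm, then the turn about the tool's z in rad, then the finger opening in mm, from 0 to 94. In form: tx ty tz twist grip; .... A call has exactly 10 rows; each row is the pose to reach, as a shift and turn from the pose commanded when the call began, along the tool's axes at that moment; what a row does not reach only later rows make up. A row lasts 1/8 s, in which the tool goes at most 62.5 mm and 10.7 degrees, less where a joint would pass 70% of its speed; a pose out of reach is approached as far as the arm can. A call with a gripper value outside its range is refused whole. The fingers move at their own pace and stop on an object; "squeeze" is the grip in N (left out, the last holds). Time passes only in rows, so rows that repeat a pose let the fingers close, or fill a call up. It gives the time, the measured TCP pose, the force and the opening at its end, in the units of the state.
- manip.read_state(): the state, without advancing time (a new reading comes with each control period).
- optics.camera(name): name is "side" or "top"; returns (picture, depth): 384x512x3 uint8, red, green, blue; 384x512 float32, mm along the optical axis (not along the pixel's ray), 0 where there is no reading.
- optics.get_calibration(name): a dict with "intrinsics" (3x3 intrinsics, pixels), "R" (3x3) and "t" (3): a world point X has camera coordinates R X + t. Camera axes: x right, y down, z forward; pixel columns grow to the right and rows downward; lengths in mm; the calibration is good to about 2 mm. A picture is of the moment at which its call begins. get_calibration takes no time and is no camera call.
- workorder.sign_off(): hands the job in, once; it reports no verdict.
The state is a dict: "clock": time; "joints": joint angles; "qd": joint speeds; "effort": joint torques, N m; "eef_pos": TCP position; "eef_rot": TCP orientation; "wrist_force": force on the tool from outside, world axes, zero at the start; "moment": the same for the moment, N m; "finger_gap": finger opening in mm.
Only numpy, scipy, OpenCV 4.12 (cv2) and the standard library are available. Lean on these libraries where they do the work, as an engineer would, in place of code of your own. Each camera call takes 0.05 s, during which the arm holds its last target.

## Working session

There is one attempt and no reset: what is moved stays moved. The work goes in short steps, Python scripts to look and compute and a tool call to move; the robot and the scene stay as the last step left them, time stands still between calls to the robot, and variables do not carry over. Pictures are saved under pics/ and viewed, and the job is handed in when it is done.

Besides the shell and the picture viewer there is one more tool, called after "Call:" as a command line: name --argument value ..., lists and objects as JSON in quotes. jog_arm: Moves the arm, as the interface text tells. Its arguments: {"type":"object","properties":{"deltas":{"type":"string"},"squeeze":{"type":"number"}},"required":["deltas"]}

```bash
mkdir -p pics; python3 - <<'E'
from cell import manip, optics
import cv2,numpy as np
s=manip.read_state(); print(s, manip.tcp_to_tips)
for n in("side","top"):
    p,d=optics.camera(n); cv2.imwrite(f"pics/{n}0.png",p[:,:,::-1]); np.save(f"{n}0.npy",d); np.save(f"{n}0p.npy",p)
    print(n,optics.get_calibration(n))
E
```

```text
{'clock': 0.0, 'joints': array([ 1.22441319e+00,  3.00447380e-01,  1.52158645e+00, -3.68595485e-06,
        1.32067315e+00, -6.65926333e-02]), 'qd': array([-0.00199127,  0.00168465, -0.00085014, -0.00013244,  0.00096384,
        0.00135066]), 'effort': array([ 1.04233102e-03, -5.31808162e+01, -3.52736378e+01,  7.08569144e-02,
        2.43532076e-02, -1.02322247e-04]), 'eef_pos': array([151.80223691, 528.38396981, 218.89705296]), 'eef_rot': array([-3.14048055e+00, -7.05891253e-05,  2.86180302e+00]), 'wrist_force': array([-0.11759646,  0.94285315,  0.52743714]), 'moment': array([0.01650122, 0.01375541, 0.03463872]), 'finger_gap': 93.70478892771459} 14.0
side {'intrinsics': array([[469.27768732,   0.        , 264.44530922],
       [  0.        , 469.27768732, 184.53993613],
       [  0.        ,   0.        ,   1.        ]]), 'R': array([[ 0.93865708, -0.34384787, -0.02629699],
       [-0.16258505, -0.37400484, -0.91306433],
       [ 0.30412003,  0.8613298 , -0.40696682]]), 't': array([-420.63798697,  148.40680792,  994.50088049])}
top {'intrinsics': array([[484.42841037,   0.        , 255.62808896],
       [  0.        , 484.42841037, 192.0277514 ],
       [  0.        ,   0.        ,   1.        ]]), 'R': array([[ 0.02232914, -0.99968449,  0.01150344],
       [-0.99634741, -0.02320026, -0.08218026],
       [ 0.08242122, -0.00962641, -0.99655109]]), 't': array([ -49.98071917,  447.95407465, 1181.23317518])}
```

View pics/side0.png

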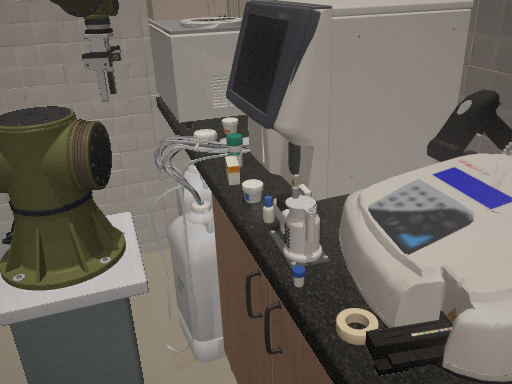

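View pics/top0.png

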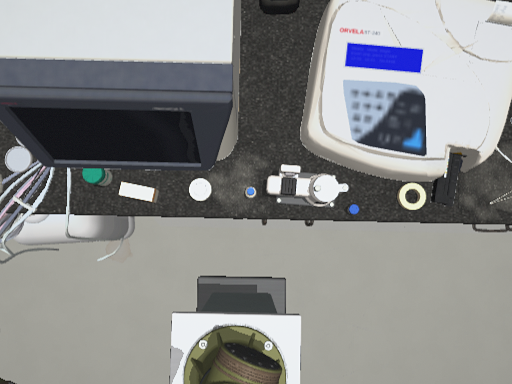

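```bash
python3 - <<'E'
import cv2
p=cv2.imread("pics/top0.png"); cv2.imwrite("pics/topz.png",cv2.resize(p[150:230,230:380],None,fx=5.3,fy=5.3,interpolation=cv2.INTER_CUBIC))
p=cv2.imread("pics/side0.png"); cv2.imwrite("pics/sidez.png",cv2.resize(p[160:300,230:350],None,fx=4.2,fy=4.2,interpolation=cv2.INTER_CUBIC))
E
```

```text
(no output)
```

View pics/topz.png

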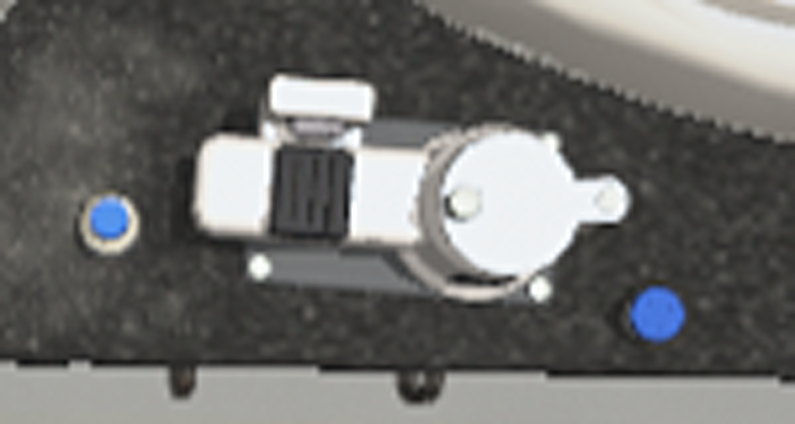

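View pics/sidez.png

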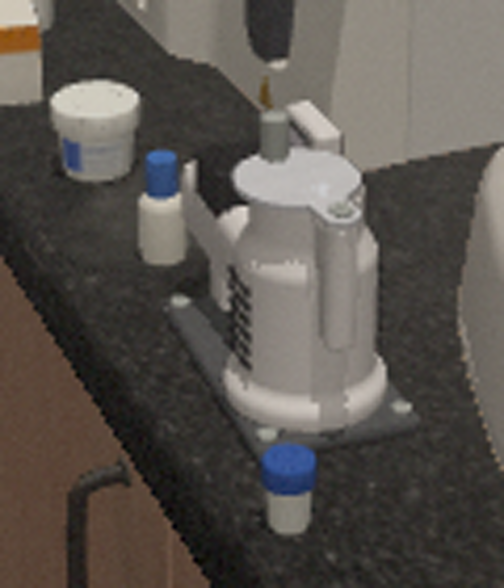

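```bash
cat > h.py <<'E'
import numpy as np,cv2
from cell import manip, optics
def ray(n,u,v,z):
    c=optics.get_calibration(n);R=c["R"];t=c["t"];K=c["intrinsics"]
    d=R.T@np.linalg.inv(K)@np.array([u,v,1.]);o=-R.T@t
    return o+d*(z-o[2])/d[2]
def proj(n,X):
    c=optics.get_calibration(n);x=c["intrinsics"]@(c["R"]@np.array(X,float)+c["t"]);return x[:2]/x[2]
def dpt(n,u,v,D):
    c=optics.get_calibration(n);z=D[int(round(v)),int(round(u))]
    return c["R"].T@(np.linalg.inv(c["intrinsics"])@np.array([u,v,1.])*z-c["t"])
E
python3 - <<'E'
from h import *
T=np.load("top0.npy");p=np.load("top0p.npy").astype(int)
def Z(u,v):return 230+u/5.3-.4,150+v/5.3-.4
for nm,u,v,z in [("pin",606,200,127),("knob",465,202,149),("trig",312,193,100),("housing",322,97,115),("dropper",109,217,62),("vial",657,313,34)]:
    a=Z(u,v); print(nm,np.round(a,1),ray("top",*a,z).round(1),dpt("top",*a,T).round(1))
# heights map world
c=optics.get_calibration("top");v,u=np.mgrid[:384,:512]
P=((np.stack([u,v,np.ones_like(u)],-1)@np.linalg.inv(c["intrinsics"]).T)*T[...,None]-c["t"])@c["R"]
np.save("P0.npy",P)
# masks
m=(p[...,0]>p[...,2]*0)&(p.max(-1)<60)
roi=np.zeros_like(m);roi[170:205,278:302]=1
mm=m&roi&(P[...,2]>92)&(P[...,2]<108);q=P[mm];print("pad",len(q),q.mean(0).round(1),q.min(0),q.max(0))
for nm,lo,hi,r in [("cover",122,132,(160,215,305,350)),("housing",109,121,(155,190,270,310)),("knob",140,155,(170,205,300,340))]:
    k=np.zeros_like(m);k[r[0]:r[1],r[2]:r[3]]=1
    k&=(P[...,2]>lo)&(P[...,2]<hi);q=P[k];print(nm,len(q),q.mean(0).round(1),q.min(0).round(1),q.max(0).round(1), cv2.minAreaRect(q[:,:2].astype(np.float32)))
    
# world height around
k=(P[...,2]>135)&(np.hypot(P[...,0]-400,P[...,1]+60)<250);q=P[k];
print(q.min(0),q.max(0))
for r in range(100,215,8): print(r,[int(P[r,cc,2]) for cc in range(190,400,12)])
print(P[190,190:400:12,1].astype(int),P[100:215:8,300,0].astype(int))
E
```

```text
pin [343.9 187.3] [ 455.3 -238.   127. ] [ 454.9 -237.2  131.1]
knob [317.3 187.7] [ 451.  -174.8  149. ] [ 451.  -174.8  148.5]
trig [288.5 186. ] [ 458.  -114.6  100. ] [ 458.  -114.6   99.7]
housing [290.4 167.9] [ 498.3 -117.1  115. ] [ 498.6 -117.2  112.6]
dropper [250.2 190.5] [448.7 -26.2  62. ] [448.5 -26.2  64.1]
vial [353.6 208.7] [ 412.5 -279.8   34. ] [ 412.6 -280.3   31.7]
pad 64 [ 454.8 -114.   100. ] [ 437.44753134 -129.92593518   94.32393071] [489.78269398 -97.45499706 105.88413517]
cover 567 [ 451.9 -202.3  126.8] [ 423.3 -247.2  122.1] [ 480.6 -167.6  131.8] ((455.5911560058594, -202.6615753173828), (58.70195770263672, 73.43733215332031), 33.67702102661133)
housing 143 [ 496.  -115.8  114.2] [ 482.5 -139.4  109.1] [505.3 -93.7 119.5] ((493.6263427734375, -116.37837982177734), (45.78064727783203, 22.33131217956543), 87.19769287109375)
knob 36 [ 449.9 -174.1  147.4] [ 443.6 -181.   140.6] [ 457.4 -168.1  150.5] ((450.34686279296875, -174.14816284179688), (12.438509941101074, 13.29969310760498), 44.505760192871094)
[ 350.07523233 -180.97943026  135.08271795] [ 640.3158
[... 651 characters left out ...]
 0, -2, 3, 0, 2, 0, -1, 39, 68, 92, 98, 104, 104, 111]
164 [227, 238, 228, 1, 5, 2, -2, 2, -1, 1, 0, -1, 0, 49, 73, 91, 99, 102]
172 [-3, 3, -1, 3, -4, 1, 2, 2, 110, 113, -1, 0, 1, -4, 4, 48, 68, 84]
180 [0, 45, -1, 4, 3, 0, -1, 82, 100, 80, 76, 124, 123, -3, 2, 0, -1, 3]
188 [46, 48, -2, 4, 3, 60, 0, 81, 102, 81, 94, 124, 124, 134, 1, 1, -2, 1]
196 [7, 51, 0, -1, 2, 40, 1, 2, 9, 66, 69, 126, 126, 0, 3, 2, 0, -3]
204 [0, 6, 2, 3, -1, 4, -2, 4, 6, 8, 8, 34, 7, -1, 0, -3, 2, -1]
212 [1, 0, 2, 0, 1, 1, 0, -2, 1, 1, 1, 3, -3, -2, -2, 0, -2, 0]
[ 119   89   64   34    4  -25  -55  -82 -108 -138 -165 -188 -215 -242
 -298 -328 -359 -388] [688 668 647 626 599 584 564 544 524 502 474 455 437 422 402]
```

```bash
python3 - <<'E'
from h import *
p=cv2.imread("pics/side0.png"); 
a=cv2.resize(p[0:110,50:150],None,fx=5,fy=5,interpolation=cv2.INTER_CUBIC);cv2.imwrite("pics/grip.png",a)
P=np.load("P0.npy");k=(P[...,0]<460)&(P[...,0]>100)&(P[...,2]>60)&(P[...,2]<900);
for y0 in range(-300,500,50):
    q=P[k&(P[...,1]>=y0)&(P[...,1]<y0+50)]
    if len(q): print(y0,len(q),q.max(0).round(),q.min(0).round())
B=np.array([453.3,-196]);th=np.deg2rad(-92.7);ex=np.array([np.cos(th),np.sin(th)]);ey=np.array([-ex[1],ex[0]])
w=lambda x,y,z:(*(B+x*ex+y*ey),z)
for n,(r0,r1,c0,c1),f in(("top",(150,230,230,380),5),("side",(160,300,230,350),4)):
    im=cv2.resize(cv2.imread(f"pics/{n}0.png")[r0:r1,c0:c1],None,fx=f,fy=f,interpolation=cv2.INTER_CUBIC)
    for pts,col in(([w(-99,-23,100),w(-65,-23,100),w(-65,17,100),w(-99,17,100)],(0,255,0)),
      ([w(-133,-22,80),w(-34,-22,80),w(-34,22,80),w(-133,22,80)],(0,0,255)),
      ([w(-105,28,115),w(-59,28,115)],(255,0,0)),
      ([w(34*np.cos(a),34*np.sin(a),120) for a in np.linspace(0,6.28,30)],(255,0,255)),
      ([w(42,0,127),w(42-64*np.cos(.118),-64*np.sin(.118),149)],(0,160,255))):
        q=np.array([(proj(n,X)-[c0,r0]+.5)*f for X in pts],np.int32);cv2.polylines(im,[q],True,col,1)
    cv2.imwrite(f"pics/ov_{n}.png",im)
for q in("trig",w(-82,-3,100)),("knob",w(42-64*np.cos(.118),-64*np.sin(.118),138)),("pin",w(42,0,127)),("btn",w(-82,20,99)):print(q[0],np.round(q[1],1))
E
```

```text
-250 222 [ 460. -200.  134.] [ 422. -247.   71.]
-200 366 [ 460. -150.  151.] [ 422. -200.   61.]
-150 206 [ 460. -100.  104.] [ 437. -149.   61.]
-100 176 [460. -50. 268.] [ 100. -100.   64.]
-50 529 [455.  -0. 290.] [100. -50.  60.]
0 307 [125.  36. 279.] [100.   0. 169.]
200 10 [446. 234.  62.] [423. 207.  60.]
250 30 [460. 300. 536.] [137. 252.  61.]
300 69 [460. 350. 540.] [135. 300.  72.]
350 2 [459. 354.  99.] [459. 350.  96.]
trig [ 454.2 -113.9  100. ]
knob [ 446.8 -174.1  138. ]
pin [ 451.3 -238.   127. ]
btn [ 477.1 -115.    99. ]
```

View pics/grip.png

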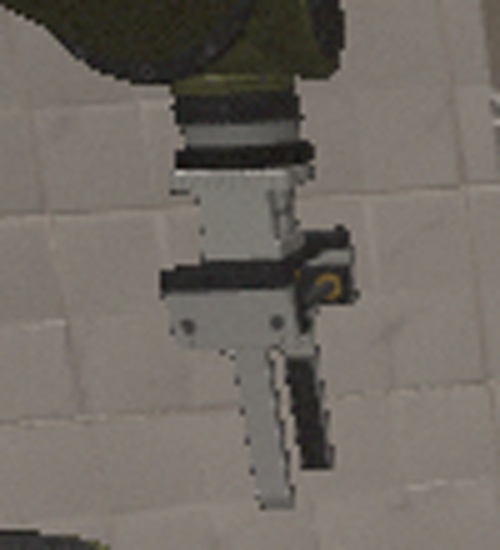

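View pics/ov_top.png

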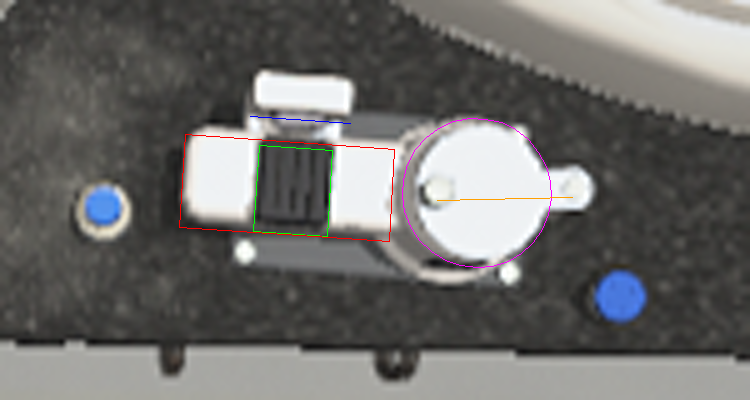

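View pics/ov_side.png

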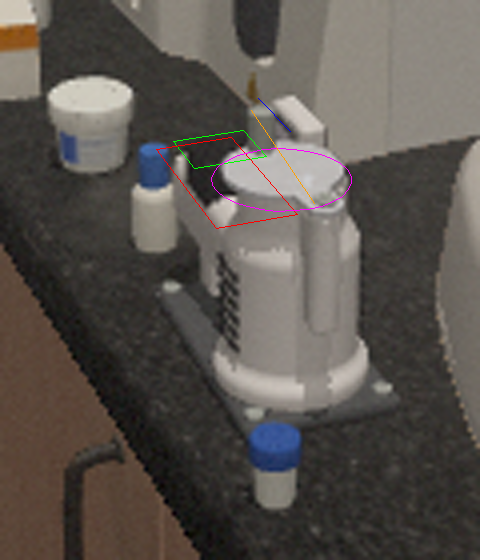

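```bash
python3 - <<'E'
from h import *
p=np.load("top0p.npy").astype(np.uint8); g=p.max(-1)
im=cv2.resize(p[160:210,262:352],None,fx=8,fy=8,interpolation=cv2.INTER_NEAREST);cv2.imwrite("pics/n.png",im[:,:,::-1])
B=np.array([456.5,-196]);
print(g[172:203,290]);print(g[165:205,270:276].mean(1).round());print(g[165:205,276:281].mean(1).round());print(g[165:205,296:303].mean(1).round());print(g[186,264:310])
for v in(174.5,197.5):print(ray("top",290,v,100))
E
```

```text
[139 180 168 111 122 128  55  75  72  74  74  74  76  76  77  78  77  79
  81  82  82  70  38  64  81  98 119 119 120 122 124]
[ 62.  66.  62.  56.  58.  60.  56.  53.  48.  41. 132. 221. 241. 243.
 244. 244. 244. 244. 244. 244. 244. 244. 244. 244. 244. 243. 240. 229.
 176. 103.  44.  39.  48.  59.  60.  56.  61.  66.  64.  61.]
[ 55.  61.  67.  72.  75.  73.  70.  76. 105. 115. 136. 209. 241. 243.
 246. 246. 246. 246. 247. 244. 239. 240. 240. 241. 238. 229. 216. 208.
 174. 119.  79.  66.  89. 153. 198. 210. 191. 127.  66.  57.]
[109. 170. 185. 186. 183. 180. 172. 147. 101. 141. 159. 156. 170. 215.
 222. 220. 227. 231. 230. 235. 240. 240. 239. 244. 246. 246. 246. 245.
 242. 226. 160. 100.  72.  94. 118. 121. 120. 121. 119.  96.]
[ 47  36  88 205 238 243 244 244 244 243 244 243 244 244 244 249 219  85
  56  76  78  62  77  77  72  70  77  80  61  75  76  46 213 248 245 244
 243 244 243 243 243 244 244 247 238 147]
[ 484.85863857 -117.6987078   100.        ]
[ 431.430569   -118.58013948  100.        ]
```

View pics/n.png

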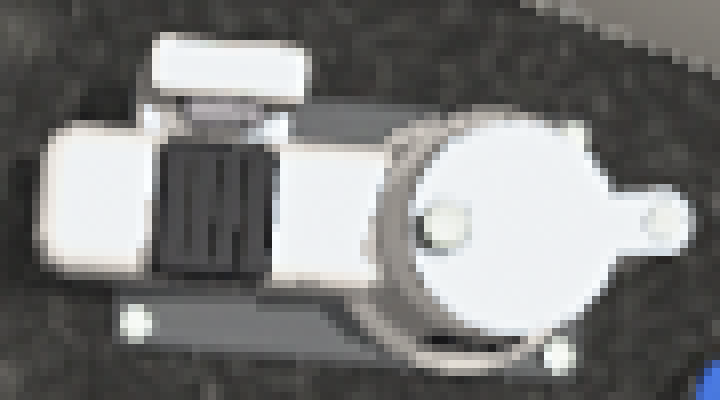

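```bash
python3 - <<'E'
from h import *
a=[ray("top",272.5,v,78) for v in(174.6,193.5)];b=[ray("top",299,v,78) for v in(177.2,195.6)]
print(a,b);A=(a[0]+a[1])/2;Bq=(b[0]+b[1])/2;print(np.degrees(np.arctan2(*(Bq-A)[[1,0]])),A,Bq)
print("pad",ray("top",288,194,100),ray("top",288,177.5,100),ray("top",280.4,186,100)[1],ray("top",295.5,186,100)[1])
# housing top corners in nearest image (8x, off 262,160)
for u,v in[(150,98),(302,104),(154,34),(308,42)]:print("h",ray("top",262+u/8-.5,160+v/8-.5,115).round(1))
for u,v,z in[(664,222,127),(447,222,149),(512,228,127)]:print(ray("top",262+u/8-.5,160+v/8-.5,z).round(1))
print("cam",-(lambda c:c["R"].T@c["t"])(optics.get_calibration("top")))
s=optics.get_calibration("side")
# side view: pin & knob & housing
for nm,u,v,z in[("knobtop",273,116,149),("pin",343,206,127)]:print(nm,ray("side",230+u/4.2-.5,160+v/4.2-.5,z).round(1))
for u,v in[(292,107),(316,100),(341,137),(313,143)]:print("hs",ray("side",230+u/4.2-.5,160+v/4.2-.5,115).round(1))
E
```

```text
[array([486.30083764, -78.10489463,  78.        ]), array([441.52238674, -78.97678516,  78.        ])] [array([ 481.60416402, -140.84830903,   78.        ]), array([ 438.013097  , -141.50075475,   78.        ])]
-93.74795293974853 [463.91161219 -78.54083989  78.        ] [ 459.80863051 -141.17453189   78.        ]
pad [ 439.42651247 -113.82417762  100.        ] [ 477.75640662 -113.17879834  100.        ] -95.92719174744028 -130.87112919503076
h [488.8 -94.1 115. ]
h [ 488.2 -137.6  115. ]
h [507.3 -94.9 115. ]
h [ 506.1 -139.   115. ]
[ 455.5 -239.2  127. ]
[ 452.  -174.8  149. ]
[ 452.8 -196.2  127. ]
cam [ 350.07523233  -28.20126309 1214.54714191]
knobtop [ 450.4 -176.3  149. ]
pin [ 459.6 -233.6  127. ]
hs [ 493.7 -101.1  115. ]
hs [508.6 -97.9 115. ]
hs [ 501.1 -143.9  115. ]
hs [ 485.5 -144.8  115. ]
```

```bash
cat >> h.py <<'E'
# commanded pose tracked by hand: x,y,z, ang = world angle (rad) of tool y
def delt(c,t):
    a=c[3]; ty=np.array([np.cos(a),np.sin(a)]); tx=np.array([-np.sin(a),np.cos(a)])  # check: x = y rotated +90 (z down)
    d=np.array(t[:2])-c[:2]
    return [d@tx,d@ty,c[2]-t[2],c[3]-t[3]]
def show(c,ts,grip):
    print("; ".join(" ".join(f"{v:.3f}" if i==3 else f"{v:.1f}" for i,v in enumerate(delt(c,t)))+f" {grip}" for t in ts))
B=np.array([461.5,-113.9]);th=np.deg2rad(-93.1);ex=np.array([np.cos(th),np.sin(th)]);ey=np.array([-ex[1],ex[0]]);B=B+82*ex
w=lambda x,y:B+x*ex+y*ey
def knob(phi): return w(42-64*np.cos(phi),-64*np.sin(phi))
E
python3 - <<'E'
from h import *
s=manip.read_state();print(s["eef_pos"],s["eef_rot"])
a0=s["eef_rot"][2]-np.pi/2;a1=np.deg2rad(3.2)
c=np.array([151.9,528.6,219.4,a0]);e=np.array([400,-150,245,a1])
print(a0,B,knob(.11))
show(c,[c+(e-c)*f for f in np.linspace(.06,.6,10)],24)
E
```

```text
[151.83171297 528.42198278 218.96124787] [-3.14060445e+00 -5.35704641e-05  2.86176635e+00]
1.2909700242315054 [ 457.06553734 -195.78000697] [ 451.21882283 -173.81849639]
-25.6 -35.0 -1.5 0.074 24; -51.1 -70.0 -3.1 0.148 24; -76.7 -105.1 -4.6 0.222 24; -102.2 -140.1 -6.1 0.296 24; -127.8 -175.1 -7.7 0.371 24; -153.3 -210.1 -9.2 0.445 24; -178.9 -245.1 -10.8 0.519 24; -204.4 -280.2 -12.3 0.593 24; -230.0 -315.2 -13.8 0.667 24; -255.5 -350.2 -15.4 0.741 24
```

Call:
jog_arm --deltas "-25.6 -35 -1.5 0.074 24; -51.1 -70 -3.1 0.148 24; -76.7 -105.1 -4.6 0.222 24; -102.2 -140.1 -6.1 0.296 24; -127.8 -175.1 -7.7 0.371 24; -153.3 -210.1 -9.2 0.445 24; -178.9 -245.1 -10.8 0.519 24; -204.4 -280.2 -12.3 0.593 24; -230 -315.2 -13.8 0.667 24; -256 -350 -15 0.74 24" --squeeze 20

```text
clock: 1.35
eef_pos: [301.4, 120.2, 234.5]
eef_rot: [3.141, 0.0, 2.12]
wrist_force: [0.2, 0.2, 0.5]
finger_gap: 24.0
```

```bash
cat >> h.py <<'E'
def adv(c,d):
    a=c[3]; ty=np.array([np.cos(a),np.sin(a)]); tx=np.array([-np.sin(a),np.cos(a)])
    xy=np.array(c[:2])+d[0]*tx+d[1]*ty
    return np.array([*xy,c[2]-d[2],a-d[3]])
E
python3 - <<'E'
from h import *
c=adv(np.array([151.9,528.6,219.4,1.291]),(-256,-350,-15,.74));print(c);np.save("c.npy",c)
e=np.array([*knob(.11),200,np.deg2rad(3.2)]);m=np.array([400,-120,240,.1])
show(c,[c+(m-c)*f for f in np.linspace(1/6,1,6)]+[m+(e-m)*f for f in(.33,.67,1,1)],24)
E
```

```text
[301.28863082 121.51396858 234.4          0.551     ]
-42.9 -7.1 -0.9 0.075 24; -85.8 -14.1 -1.9 0.150 24; -128.7 -21.2 -2.8 0.225 24; -171.6 -28.2 -3.7 0.301 24; -214.5 -35.3 -4.7 0.376 24; -257.4 -42.3 -5.6 0.451 24; -281.4 -37.2 7.6 0.466 24; -306.1 -32.0 21.2 0.481 24; -330.1 -26.9 34.4 0.495 24; -330.1 -26.9 34.4 0.495 24
```

Call:
jog_arm --deltas "-42.9 -7.1 -0.9 0.075 24; -85.8 -14.1 -1.9 0.15 24; -128.7 -21.2 -2.8 0.225 24; -171.6 -28.2 -3.7 0.3 24; -214.5 -35.3 -4.7 0.376 24; -257.4 -42.3 -5.6 0.451 24; -281.4 -37.2 7.6 0.466 24; -306 -32 21.2 0.48 24; -330 -27 34.4 0.495 24; -330 -27 34.4 0.495 24"

```text
clock: 2.6
eef_pos: [450.9, -174.2, 198.7]
eef_rot: [-3.139, -0.001, 1.626]
wrist_force: [-0.2, 0.4, -0.2]
finger_gap: 24.1
```

```bash
python3 - <<'E'
from h import *
c=adv(np.load("c.npy"),(-330,-27,34.4,.495));print(c);np.save("c.npy",c)
print(manip.read_state()["eef_pos"])
for n,(r0,r1,c0,c1),f in(("top",(130,230,230,380),5),("side",(70,300,200,360),2.6)):
    p,d=optics.camera(n);cv2.imwrite(f"pics/{n}1.png",cv2.resize(p[r0:r1,c0:c1,::-1],None,fx=f,fy=f,interpolation=cv2.INTER_CUBIC))
E
```

```text
[ 4.51052625e+02 -1.73782063e+02  2.00000000e+02  5.60000000e-02]
[ 450.88580849 -174.18576136  198.73012727]
```

View pics/side1.png

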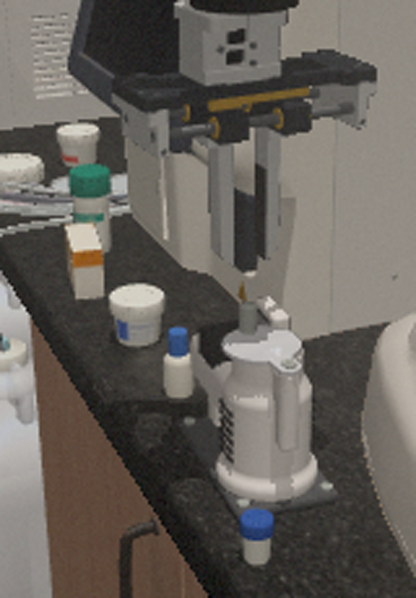

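The side view shows the fingers straddling the space above the knob (knob about (248,318)), tips about 25 mm above it. I'll descend.

Call:
jog_arm --deltas "0 0 10 0 24; 0 0 20 0 24; 0 0 30 0 24; 0 0 38 0 24; 0 0 44 0 24; 0 0 48 0 24; 0 0 50 0 24; 0 0 50 0 24; 0 0 50 0 24; 0 0 50 0 24"

```text
clock: 3.95
eef_pos: [451.1, -173.8, 150.2]
eef_rot: [3.141, 0.0, 1.627]
wrist_force: [-0.6, 0.9, 0.3]
finger_gap: 24.0
```

```bash
python3 - <<'E'
from h import *
c=adv(np.load("c.npy"),(0,0,50,0));print(c);np.save("c.npy",c)
print(manip.read_state()["eef_pos"],manip.read_state()["wrist_force"])
p,d=optics.camera("side");cv2.imwrite(f"pics/side2.png",cv2.resize(p[100:240,230:340,::-1],None,fx=4.2,fy=4.2,interpolation=cv2.INTER_CUBIC))
ph=np.linspace(.11,1.05,11)[1:]
show(c,[(*knob(f),c[2],.056+f-.11) for f in ph],24)
E
```

```text
[ 4.51052625e+02 -1.73782063e+02  1.50000000e+02  5.60000000e-02]
[ 451.10956911 -173.79294228  150.20927512] [-0.58994652  0.88886631  0.34548654]
-0.3 -5.8 0.0 -0.094 24; -1.2 -11.8 0.0 -0.188 24; -2.6 -17.6 0.0 -0.282 24; -4.5 -23.3 0.0 -0.376 24; -7.0 -28.8 0.0 -0.470 24; -10.0 -34.0 0.0 -0.564 24; -13.4 -39.0 0.0 -0.658 24; -17.3 -43.6 0.0 -0.752 24; -21.6 -47.8 0.0 -0.846 24; -26.3 -51.5 0.0 -0.940 24
```

View pics/side2.png

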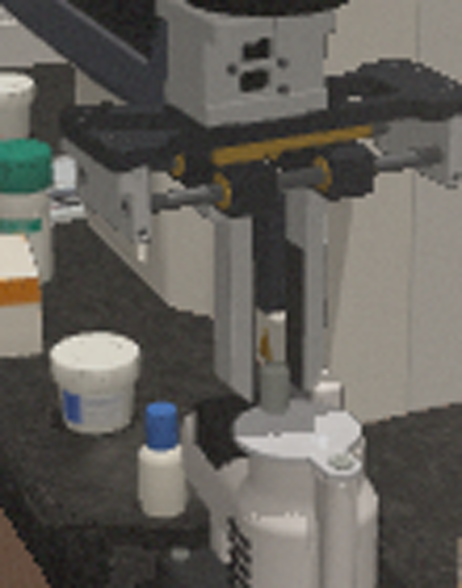

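The knob (275,385) stands between the two fingertips, so I swing.

Call:
jog_arm --deltas "-0.3 -5.8 0 -0.094 24; -1.2 -11.8 0 -0.188 24; -2.6 -17.6 0 -0.282 24; -4.5 -23.3 0 -0.376 24; -7 -28.8 0 -0.47 24; -10 -34 0 -0.564 24; -13.4 -39 0 -0.658 24; -17.3 -43.6 0 -0.752 24; -21.6 -47.8 0 -0.846 24; -26.3 -51.5 0 -0.94 24"

```text
clock: 5.25
eef_pos: [401.0, -203.0, 150.2]
eef_rot: [3.141, 0.0, 2.57]
wrist_force: [0.7, 1.7, 0.2]
finger_gap: 23.6
```

```bash
python3 - <<'E'
from h import *
c=adv(np.load("c.npy"),(-26.3,-51.5,0,-.94));print(c);np.save("c.npy",c)
p,d=optics.camera("side");cv2.imwrite(f"pics/side3.png",cv2.resize(p[100:240,230:340,::-1],None,fx=4.2,fy=4.2,interpolation=cv2.INTER_CUBIC))
ph=np.append(np.linspace(1.05,1.9,10)[1:],1.9)
show(c,[(*knob(f),c[2],.056+f-.11) for f in ph],24)
E
```

```text
[ 401.10538638 -202.9233278   150.            0.996     ]
-0.3 -6.0 0.0 -0.094 24; -1.1 -12.0 0.0 -0.189 24; -2.5 -17.9 0.0 -0.283 24; -4.5 -23.6 0.0 -0.378 24; -7.0 -29.1 0.0 -0.472 24; -10.0 -34.4 0.0 -0.567 24; -13.5 -39.3 0.0 -0.661 24; -17.4 -43.9 0.0 -0.756 24; -21.7 -48.1 0.0 -0.850 24; -21.7 -48.1 0.0 -0.850 24
```

View pics/side3.png

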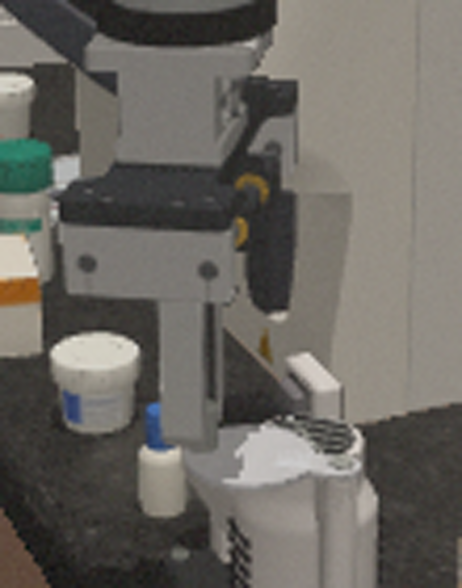

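The cover is swinging: the grille shows at (320,430). Continuing.

Call:
jog_arm --deltas "-0.3 -6 0 -0.094 24; -1.1 -12 0 -0.189 24; -2.5 -17.9 0 -0.283 24; -4.5 -23.6 0 -0.378 24; -7 -29.1 0 -0.472 24; -10 -34.4 0 -0.567 24; -13.5 -39.3 0 -0.661 24; -17.4 -43.9 0 -0.756 24; -21.7 -48.1 0 -0.85 24; -21.7 -48.1 0 -0.85 24"

```text
clock: 6.55
eef_pos: [393.2, -255.2, 150.0]
eef_rot: [3.142, -0.0, -2.868]
wrist_force: [0.3, -0.3, -1.2]
finger_gap: 24.0
```

```bash
python3 - <<'E'
from h import *
c=adv(np.load("c.npy"),(-21.7,-48.1,0,-.85));print(c);np.save("c.npy",c)
p,d=optics.camera("side");cv2.imwrite(f"pics/side4.png",cv2.resize(p[100:240,230:340,::-1],None,fx=4.2,fy=4.2,interpolation=cv2.INTER_CUBIC))
up=c+[0,0,50,0]
e=np.array([*w(-82,-4),200,np.deg2rad(-3.1)])
show(c,[c+[0,0,20,0],c+[0,0,40,0],up]+[up+(e-up)*f for f in np.linspace(1/11,7/11,7)],24)
print(e)
E
```

```text
[ 393.16803096 -255.09131022  150.            1.846     ]
0.0 0.0 -20.0 0.000 24; 0.0 0.0 -40.0 0.000 24; 0.0 0.0 -50.0 0.000 24; -9.1 10.8 -50.0 0.173 24; -18.2 21.6 -50.0 0.345 24; -27.4 32.3 -50.0 0.518 24; -36.5 43.1 -50.0 0.691 24; -45.6 53.9 -50.0 0.864 24; -54.7 64.7 -50.0 1.036 24; -63.9 75.5 -50.0 1.209 24
[ 4.57505853e+02 -1.13683685e+02  2.00000000e+02 -5.41052068e-02]
```

View pics/side4.png

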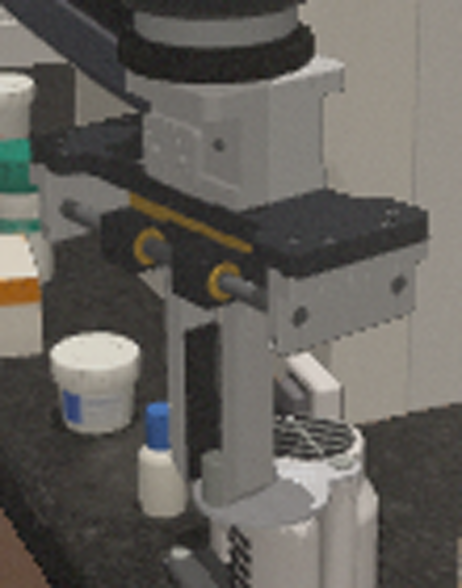

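Most of the outlet is visible at (315,440). I lift straight up and take a top view afterwards.

Call:
jog_arm --deltas "0 0 -20 0 24; 0 0 -40 0 24; 0 0 -50 0 24; -9 11 -50 0.173 24; -18 21.6 -50 0.345 12; -27.4 32.3 -50 0.518 0; -36.5 43 -50 0.69 0; -45.6 54 -50 0.864 0; -54.7 64.7 -50 1.036 0; -64 75.5 -50 1.209 0"

```text
clock: 7.85
eef_pos: [434.3, -164.4, 199.7]
eef_rot: [-3.141, -0.0, 2.2]
wrist_force: [-0.1, -0.1, -0.1]
finger_gap: 0.3
```

```bash
python3 - <<'E'
from h import *
c=adv(np.load("c.npy"),(-64,75.5,-50,1.209));print(c);np.save("c.npy",c)
p,d=optics.camera("side");cv2.imwrite(f"pics/side5.png",cv2.resize(p[100:240,230:340,::-1],None,fx=4.2,fy=4.2,interpolation=cv2.INTER_CUBIC))
p,d=optics.camera("top");cv2.imwrite(f"pics/top5.png",cv2.resize(p[130:230,230:380,::-1],None,fx=5,fy=5,interpolation=cv2.INTER_CUBIC))
e=np.array([*w(-82,-4),150,np.deg2rad(-3.1)])
show(c,[c+(e-c)*f for f in np.linspace(1/6,1,6)],0)
E
```

```text
[ 434.24310985 -165.04083607  200.            0.637     ]
4.6 8.2 8.3 0.115 0; 9.1 16.4 16.7 0.230 0; 13.7 24.6 25.0 0.346 0; 18.3 32.8 33.3 0.461 0; 22.9 41.0 41.7 0.576 0; 27.4 49.2 50.0 0.691 0
```

View pics/side5.png

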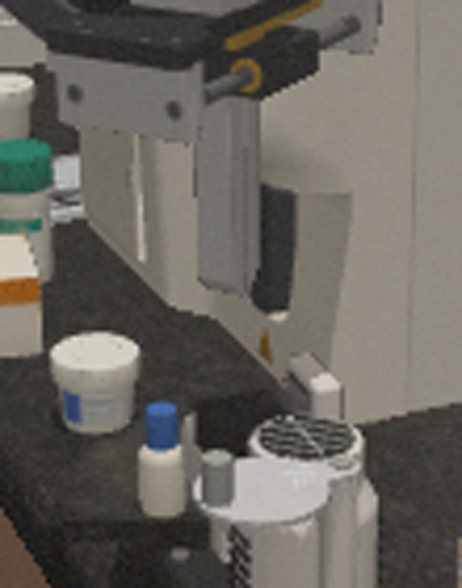

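View pics/top5.png

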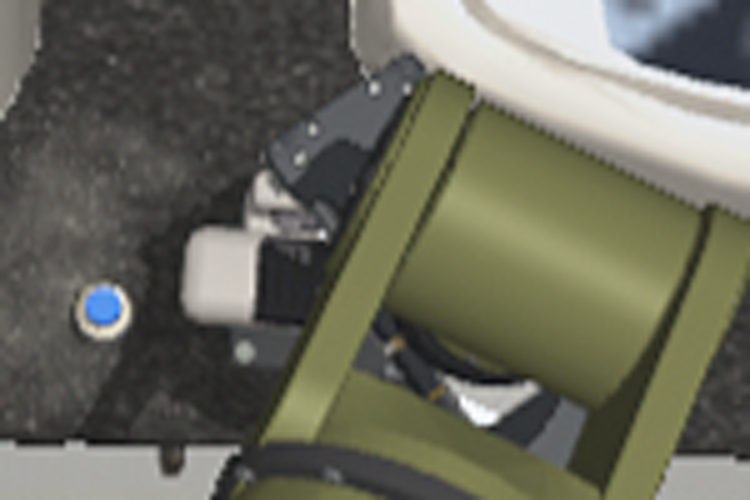

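The grille at (305,440) is now fully in the open, and the knob top is at (218,458). I'll check the angle numerically and move over the trigger.

Call:
jog_arm --deltas "4.6 8.2 5 0.115 0; 9.1 16.4 10 0.23 0; 13.7 24.6 17 0.346 0; 18.3 32.8 28 0.461 0; 22.9 41 42 0.576 0; 27.4 49.2 56 0.691 0; 27.4 49.2 66 0.691 0; 27.4 49.2 70 0.691 0; 27.4 49.2 70 0.691 0; 27.4 49.2 70 0.691 0"

```text
clock: 9.2
eef_pos: [457.6, -114.0, 130.5]
eef_rot: [3.141, 0.0, 1.518]
wrist_force: [-0.1, -0.4, 0.5]
finger_gap: 0.6
```

```bash
python3 - <<'E'
from h import *
c=adv(np.load("c.npy"),(27.4,49.2,70,.691));print(c);np.save("c.npy",c)
k=ray("side",230+218/4.2-.5,100+458/4.2-.5,149)[:2];pin=w(42,0);print("knob",k,"expect phi:");r=np.array([(k-pin)@ex,(k-pin)@ey]);print(np.hypot(*r),np.arctan2(-r[1],-r[0]))
p,d=optics.camera("side");cv2.imwrite(f"pics/side6.png",cv2.resize(p[100:240,230:340,::-1],None,fx=4.2,fy=4.2,interpolation=cv2.INTER_CUBIC))
p,d=optics.camera("top");cv2.imwrite(f"pics/top6.png",cv2.resize(p[130:230,230:380,::-1],None,fx=5,fy=5,interpolation=cv2.INTER_CUBIC))
print(manip.read_state()["eef_pos"],manip.read_state()["wrist_force"],manip.read_state()["finger_gap"])
E
```

```text
[ 4.57497040e+02 -1.13750927e+02  1.30000000e+02 -5.40000000e-02]
knob [ 392.24062401 -251.84855349] expect phi:
64.1296370742332 1.8470594756122025
[ 457.60678437 -113.91675228  130.43454545] [ 0.4144547   0.37692162 -0.00869072] 0.548426846030323
```

View pics/side6.png

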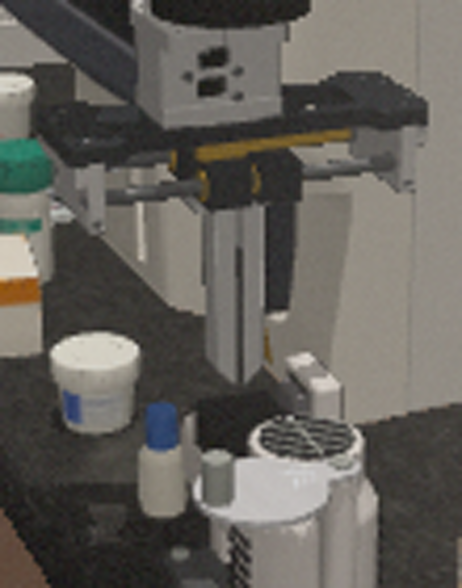

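View pics/top6.png

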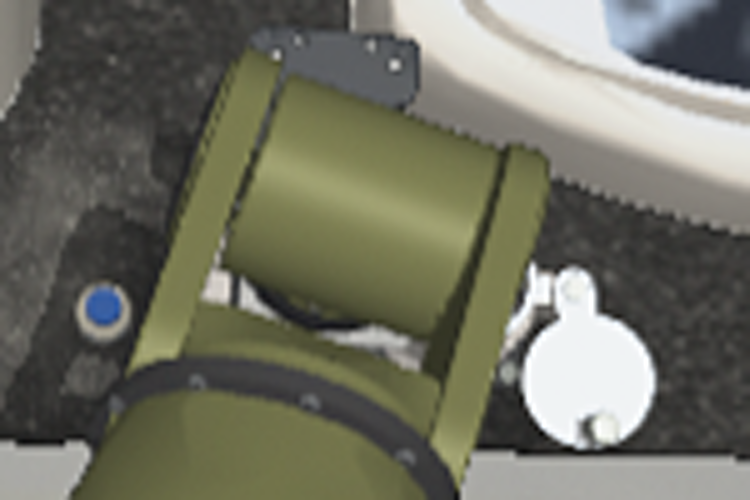

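Knob angle 1.85 rad at a 64.1 mm radius, matching the given 64 mm. In the top view the disc (590,380) is well clear. Pressing down.

Call:
jog_arm --deltas "0 0 5 0 0; 0 0 10 0 0; 0 0 14 0 0; 0 0 18 0 0; 0 0 21 0 0; 0 0 23 0 0; 0 0 25 0 0; 0 0 26 0 0; 0 0 26 0 0; 0 0 26 0 0" --squeeze 40

```text
clock: 10.55
eef_pos: [457.5, -113.7, 104.3]
eef_rot: [-3.142, 0.0, 1.517]
wrist_force: [-3.0, 0.6, 6.8]
finger_gap: 0.6
```

Call:
jog_arm --deltas "0 0 2 0 0; 0 0 4 0 0; 0 0 5 0 0; 0 0 6 0 0; 0 0 6.5 0 0; 0 0 7 0 0; 0 0 7 0 0; 0 0 7 0 0; 0 0 7 0 0; 0 0 7 0 0"

```text
clock: 11.8
eef_pos: [457.6, -113.8, 98.1]
eef_rot: [3.141, 0.0, 1.517]
wrist_force: [-7.2, 2.0, 18.1]
finger_gap: 0.6
```

```bash
python3 - <<'E'
from h import *
c=adv(np.load("c.npy"),(0,0,33,0));print(c);np.save("c.npy",c)
for i in range(3):
  p,d=optics.camera("side");s=manip.read_state();print(s["eef_pos"],s["wrist_force"],s["moment"])
cv2.imwrite(f"pics/side7.png",cv2.resize(p[120:240,240:340,::-1],None,fx=4.8,fy=4.8,interpolation=cv2.INTER_CUBIC))
E
```

```text
[ 4.57497040e+02 -1.13750927e+02  9.70000000e+01 -5.40000000e-02]
[ 457.58976364 -113.77347466   98.07888346] [-8.46341463  2.67982406 19.37774849] [ 0.41412484  1.63442584 -0.01547418]
[ 457.58619581 -113.76707038   98.0693975 ] [-7.3976691   1.67274135 18.39024025] [0.40849476 1.65700413 0.01747926]
[ 457.58636021 -113.78345824   98.09441645] [-7.94717762  2.2123832  19.21241027] [0.38123957 1.61951196 0.00802421]
```

View pics/side7.png

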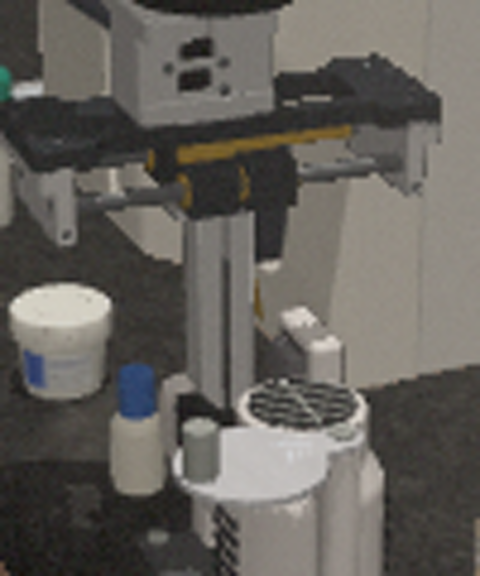

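Hard stop reached at tip height 84.1 mm, as specified. Now sliding sideways against the button.

Call:
jog_arm --deltas "0 3 -0.3 0 0; 0 6 -0.3 0 0; 0 9 -0.3 0 0; 0 11 -0.3 0 0; 0 13 -0.3 0 0; 0 14 -0.3 0 0; 0 15 -0.3 0 0; 0 16 -0.3 0 0; 0 16 -0.3 0 0; 0 16 -0.3 0 0"

```text
clock: 13.2
eef_pos: [473.2, -114.7, 98.1]
eef_rot: [-3.141, 0.0, 1.517]
wrist_force: [-8.9, 1.0, 15.2]
finger_gap: 0.3
```

```bash
python3 - <<'E'
from h import *
c=adv(np.load("c.npy"),(0,16,-.3,0));print(c);np.save("c.npy",c)
for i in range(3):
  p,d=optics.camera("side");s=manip.read_state();print(s["eef_pos"],s["wrist_force"],s["moment"],s["finger_gap"])
cv2.imwrite(f"pics/side8.png",cv2.resize(p[120:240,240:340,::-1],None,fx=4.8,fy=4.8,interpolation=cv2.INTER_CUBIC))
E
```

```text
[ 4.73473718e+02 -1.14614508e+02  9.73000000e+01 -5.40000000e-02]
[ 473.18153374 -114.71010561   98.09062344] [-10.19851112   1.4901382   15.96394749] [ 0.11309752  1.89372254 -0.00628214] 0.6641234561508441
[ 473.21875383 -114.72280467   98.10522456] [-8.87962573  1.04437352 16.16305759] [ 0.1003221   1.82582413 -0.00458452] 0.28285909745648774
[ 473.19322734 -114.72437731   98.09634651] [-9.35500112  0.25252923 15.84555026] [0.14463768 1.86159002 0.02057392] 0.28526347110154476
```

View pics/side8.png

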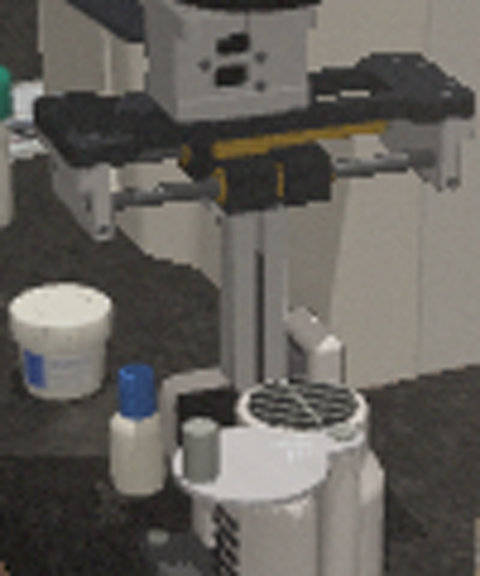

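Call:
jog_arm --deltas "0 0.5 0 0 0; 0 1 0 0 0; 0 1.3 0 0 0; 0 1.6 0 0 0; 0 1.8 0 0 0; 0 2 0 0 0; 0 2 0 0 0; 0 2 0 0 0; 0 2 0 0 0; 0 2 0 0 0"

```text
clock: 14.6
eef_pos: [475.0, -114.8, 98.1]
eef_rot: [-3.14, 0.0, 1.517]
wrist_force: [-11.8, 1.0, 16.5]
finger_gap: 0.4
```

Call:
jog_arm --deltas "0 0.4 0 0 0; 0 0.8 0 0 0; 0 1.1 0 0 0; 0 1.4 0 0 0; 0 1.5 0 0 0; 0 1.5 0 0 0; 0 1.5 0 0 0; 0 1.5 0 0 0; 0 1.5 0 0 0; 0 1.5 0 0 0"

```text
clock: 15.85
eef_pos: [476.4, -114.9, 98.0]
eef_rot: [-3.14, 0.0, 1.517]
wrist_force: [-10.5, 1.0, 17.3]
finger_gap: 0.3
```

Call:
jog_arm --deltas "0 0.3 0 0 0; 0 0.6 0 0 0; 0 0.8 0 0 0; 0 1 0 0 0; 0 1.2 0 0 0; 0 1.4 0 0 0; 0 1.5 0 0 0; 0 1.5 0 0 0; 0 1.5 0 0 0; 0 1.5 0 0 0"

```text
clock: 17.1
eef_pos: [477.9, -115.0, 98.0]
eef_rot: [-3.14, 0.0, 1.517]
wrist_force: [-12.1, 0.9, 16.2]
finger_gap: 0.5
```

```bash
python3 - <<'E'
from h import *
c=adv(np.load("c.npy"),(0,5,0,0));print(c);np.save("c.npy",c)
for i in range(3):
  p,d=optics.camera("side");s=manip.read_state();print(s["eef_pos"],s["wrist_force"],s["moment"],s["finger_gap"])
cv2.imwrite(f"pics/side9.png",cv2.resize(p[120:240,240:340,::-1],None,fx=4.8,fy=4.8,interpolation=cv2.INTER_CUBIC))
E
```

```text
[ 4.78466430e+02 -1.14884376e+02  9.73000000e+01 -5.40000000e-02]
[ 477.86427475 -114.95678383   98.04505865] [-10.70974051   0.77476746  16.4404919 ] [ 0.1076448   2.34111495 -0.07013244] 0.49170032971594785
[ 477.86490205 -114.93456816   98.02181727] [-11.92417998   0.91234795  16.76847876] [ 0.05554045  2.34404883 -0.05500864] 0.8418273908856713
[ 477.84580937 -114.9459236    98.00923291] [-11.94041824   0.5867409   16.94358449] [0.1436574  2.31341045 0.02618454] 0.35248816623547663
```

View pics/side9.png

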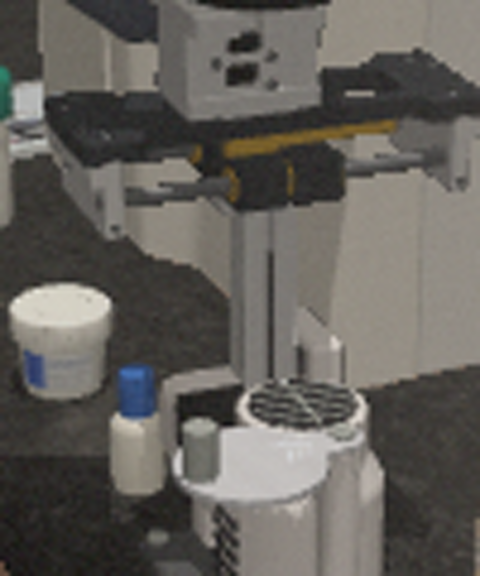

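Call:
jog_arm --deltas "0 0.3 0 0 0; 0 0.6 0 0 0; 0 0.8 0 0 0; 0 1 0 0 0; 0 1.2 0 0 0; 0 1.4 0 0 0; 0 1.5 0 0 0; 0 1.5 0 0 0; 0 1.5 0 0 0; 0 1.5 0 0 0"

```text
clock: 18.5
eef_pos: [478.4, -115.0, 98.0]
eef_rot: [-3.138, 0.0, 1.517]
wrist_force: [-21.2, 1.4, 23.1]
finger_gap: 0.3
```

Hard stop: the lateral force jumped to 21 N with almost no further motion, so the button is fully in. Easing up while keeping the side push.

Call:
jog_arm --deltas "0 -0.3 -1 0 0; 0 -0.4 -2 0 0; 0 -0.4 -3 0 0; 0 -0.4 -4 0 0; 0 -0.4 -5 0 0; 0 -0.4 -6 0 0; 0 -0.4 -7 0 0; 0 -0.4 -8 0 0; 0 -0.4 -9 0 0; 0 -0.4 -9.5 0 0"

```text
clock: 19.75
eef_pos: [478.3, -114.8, 105.9]
eef_rot: [-3.138, -0.0, 1.517]
wrist_force: [-5.3, -0.5, -2.7]
finger_gap: 0.6
```

```bash
python3 - <<'E'
from h import *
c=adv(np.load("c.npy"),(0,1.1,-9.5,0));print(c);np.save("c.npy",c)
for i in range(3):
  p,d=optics.camera("side");s=manip.read_state();print(s["eef_pos"],s["wrist_force"],s["moment"],s["finger_gap"])
cv2.imwrite(f"pics/side10.png",cv2.resize(p[120:240,240:340,::-1],None,fx=4.8,fy=4.8,interpolation=cv2.INTER_CUBIC))
E
```

```text
[ 4.79564826e+02 -1.14943748e+02  1.06800000e+02 -5.40000000e-02]
[ 478.32551114 -114.81149194  105.91778547] [-6.50915091 -0.83388081 -2.08833869] [-0.17608592  1.33950208 -0.10167711] 0.3546015979567768
[ 478.32539867 -114.82183849  105.90407709] [-6.73766899 -1.39096445 -0.80344558] [-0.20292773  1.28262516 -0.0112189 ] 0.7031247616900725
[ 478.3256066  -114.78542285  105.91444642] [-6.07155837 -0.89692116 -1.56290285] [-0.1415819   1.33088586  0.01100151] 0.24403652518653962
```

View pics/side10.png

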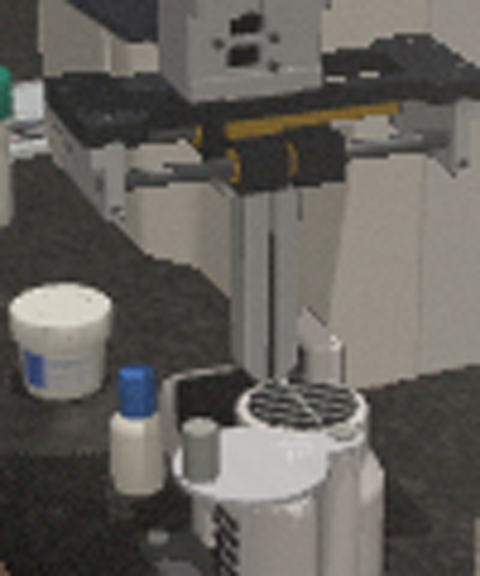

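Tip is at 91.9 mm with no upward spring force left, so the lock holds the trigger. I lift 2 mm more, back away and go up.

Call:
jog_arm --deltas "0 0 -1 0 0; 0 0 -2 0 0; 0 -1 -3 0 0; 0 -3 -4 0 0; 0 -7 -5 0 0; 0 -12 -7 0 0; 0 -12 -20 0 0; 0 -12 -40 0 0; 0 -12 -60 0 0; 0 -12 -80 0 0"

```text
clock: 21.15
eef_pos: [467.7, -114.3, 188.5]
eef_rot: [3.141, 0.0, 1.517]
wrist_force: [-0.5, 1.1, -0.5]
finger_gap: 0.5
```

```bash
python3 - <<'E'
from h import *
c=adv(np.load("c.npy"),(0,-12,-80,0));print(c);np.save("c.npy",c)
e=np.array([340,-60,230,c[3]]);show(c,[c+(e-c)*f for f in(.2,.4,.6,.8,1)],0)
p,d=optics.camera("side")
s=manip.read_state();print(s["eef_pos"],s["wrist_force"],s["finger_gap"])
cv2.imwrite(f"pics/side11.png",cv2.resize(p[120:240,240:340,::-1],None,fx=4.8,fy=4.8,interpolation=cv2.INTER_CUBIC))
E
```

```text
[ 4.67582318e+02 -1.14296062e+02  1.86800000e+02 -5.40000000e-02]
9.5 -26.1 -8.6 0.000 0; 18.9 -52.1 -17.3 0.000 0; 28.4 -78.2 -25.9 0.000 0; 37.9 -104.3 -34.6 0.000 0; 47.3 -130.3 -43.2 0.000 0
[ 468.58668678 -114.59760532  190.98880585] [ 0.75824238 -0.22308298  3.00046215] -0.08723485304807657
```

View pics/side11.png

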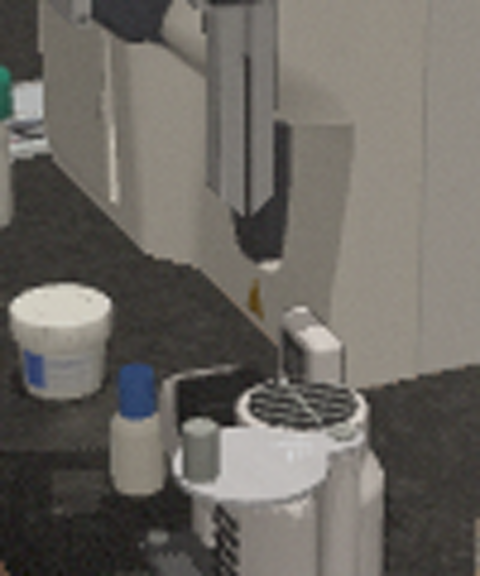

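Cover open, grille clear at (305,403). I retreat so the top camera can measure the trigger.

Call:
jog_arm --deltas "9 -26 -10 0 0; 19 -52 -20 0 0; 28 -78 -30 0 0; 38 -104 -40 0 0; 47 -130 -45 0 0; 55 -150 -50 0 0; 70 -150 -50 0 0; 100 -150 -50 0 0; 130 -150 -50 0 0; 130 -150 -50 0 0"

```text
clock: 22.45
eef_pos: [324.8, 24.7, 237.1]
eef_rot: [3.141, -0.0, 1.52]
wrist_force: [-0.5, 0.1, -0.5]
finger_gap: 0.6
```

```bash
python3 - <<'E'
from h import *
D=[]
for i in range(4):
    p,d=optics.camera("top");D.append(d)
T=np.mean(D,0);T0=np.load("top0.npy")
cv2.imwrite(f"pics/top12.png",cv2.resize(p[130:230,230:380,::-1],None,fx=5,fy=5,interpolation=cv2.INTER_CUBIC))
print("pad depth now minus before", np.median((T-T0)[180:192,283:293]), "handle",np.median((T-T0)[180:190,268:277]), "housing",np.median((T-T0)[166:171,284:297]))
s=manip.read_state();print(s["clock"],s["eef_pos"],s["wrist_force"])
E
```

```text
pad depth now minus before 8.483032 handle 0.07043457 housing 0.24060059
22.65 [324.824145    23.03227567 236.94417011] [ 0.07310358 -0.21796014  0.67232762]
```

View pics/top12.png

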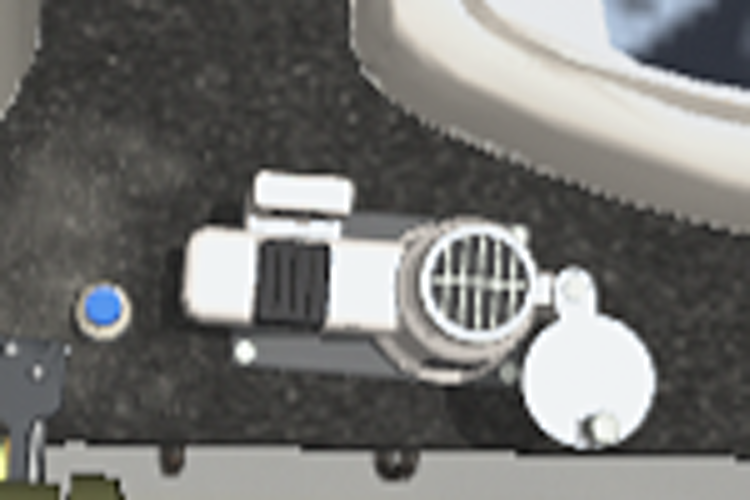

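The trigger pad sits 8.5 mm lower than at the start (9 expected; handle and housing unchanged). The grey button has gone from (300,225), the outlet at (475,280) is clear and the disc is at (590,380). Handing in.

```bash
python3 -c "
from cell import workorder,manip
print(workorder.sign_off()); print(manip.read_state()['clock'])"
```

```text
the job is handed in; nothing more can be done
None
the job is handed in; nothing more can be done
```

The blower is set running hands-free and I handed the job in at about 23 s of the 64 s allowed; the hand-in gives no verdict.

**What I did:**
1. I swung the dust cover aside by its knob.
2. I pressed the trigger to its hard stop (tip height 84.1 mm).
3. I slid the closed fingertips sideways until the lock-on button hit its stop.
4. I eased the trigger up until the lock caught it, then backed the arm away.

**Last checks:**
- **Cover:** the knob measured 1.85 rad, taken before the trigger was pressed. The final top view shows the whole grille clear.
- **Trigger:** the depth picture puts it 8.5 mm down with nothing touching it, against 9 mm expected. There was no upward spring force left on the tool before I let go.
- **Button:** it is no longer visible outside its housing. Its travel was not measured directly.
- **Small things:** I did not re-measure their positions. I saw no change in the dropper and cup, and the arm never came near the slide carton. The vial is now under the swung cover, hidden from the top camera, and nothing went near its height.
- **Robot:** the arm stands clear, with wrist force near zero.

**One mismatch:** the button reached its stop about 2–3 mm further along than I worked out from the pictures. I therefore judged it fully in by the jump in force, not by position.

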